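Index the vial under the crimper, release the catch and hold the lever

TASK

Crimp the vial: lift the black knob of the carousel's sprung index plunger, swing the carousel counter-clockwise until the plunger stands over the notch with the green mark, and let it drop fully home. Then flip the red safety catch right over to the right, and after that pull the crimper's lever by its black knob toward you, all the way to its stop. Finish while still holding the lever at its stop, and leave the other things on the table where they are.

Things in the scene. Friction and masses are not known exactly. Their poses are not given: they have to be found in the camera images.
- press: hand-lever cap crimper, fixed: grey base 250 x 340 x 18 mm, white column and head (top at 126 mm) at the back, round carousel on its left half, lever on its right half, the red catch on a grey post right of the lever. Origin: centre of the base's underside; x from its front edge (robot side) to the column, y to its left, z up: the press's axes in all these texts
- carousel_axis (a point): point on the vertical axis of the carousel, 45 mm above the table, on the disc's top face (disc diameter 116 mm); one blue-capped vial stands on the disc, opposite the plunger, top 75 mm above the table
- carousel (a joint): turn of the carousel, rad, counter-clockwise seen from above positive. Starts near 0 (plunger in a wide loading slot with 0.12 rad of play either way); 1.047 = plunger over the green-marked home notch and the vial under the ram. It turns easily and stays where it is left, but only turns between notches with the plunger lifted
- plunger_knob (a point): centre of the black round knob on the sprung index plunger: diameter 21 mm with a 26 mm flange on its top; the knob runs from 14 mm below this point to 14 mm above it. The plunger sits on the arm of the carousel, 85 mm from carousel_axis, and goes round with it. Knob centre 76 mm above the table when down; the arm and plunger sleeve below it reach 55 mm above the table
- plunger (a joint): lift of the plunger, m: 0 = fully home in a notch or slot, 0.010 = pin resting on the quadrant between notches, 0.016 = upper stop. A spring pulls it down with 2 N at 0 and 5 N at 0.016. It must be raised over 0.010 to turn the carousel; 0.013 is comfortable
- home_notch (a point): centre of the home notch in the aluminium index quadrant, on the quadrant's top face 30 mm above the table, 85 mm from carousel_axis; a green dot lies on the base in front of it. The notch is 12 mm wide, the pin 8 mm
- catch (a joint): turn of the red safety catch about a level axis along the press's x: 0 = its tongue lies across in front of the lever and blocks it, 1.45 = flipped right over to its stop, lever free. Friction (about 1 N at the tab) keeps it where it is left; above 1.2 the lever is free
- catch_hinge (a point): point on the catch's axis below the middle of the thumb tab, 85 mm above the table
- catch_tab (a point): top end of the red ribbed thumb tab, a flat plate 8 mm thick, 18 mm wide along the press's x, reaching 52 mm from the catch axis. Closed it leans 40 degrees to the left (press +y) of upright; pushed to the right (press -y) it ends leaning 43 degrees to the right. The tongue, on the same hinge but 40 mm further along press +x, swings up at the same time
- lever_pull (a joint): pull of the lever, rad: 0 = at rest leaning 0.6 rad back (away from the robot), 0.9 = at its stop, leaning 0.3 rad forward. A spring returns it to 0: about 3 N at the knob at the start, 8 N at the stop. While the catch is closed the lever is blocked at about 0.1 (0.15 if forced)
- lever_hinge (a point): point on the lever's level hinge axis (along the press's y), in the plane of the lever, 30 mm above the table; carousel_axis lies 150 mm from it, exactly along press +y, which gives the press's heading
- lever_knob (a point): centre of the black knob at the lever's end, 190 mm from lever_hinge: a disc with its axis along the press's y, 32 mm in diameter, 26 mm across its two flat sides (left and right). Height above the table 187 mm at rest, 220 mm upright, 211 mm at the stop
- lever: the lever's 12 mm steel rod together with its black knob; origin at lever_hinge, axes those of the press when the lever is at rest, turning with the lever
- tip_box: yellow box of pipette tips with a clear lid, 93 x 119 x 77 mm, bystander; origin at its underside
- beaker: clear beaker, 54 mm in diameter, 68 mm high, bystander; origin at its underside
- petri: round dish with lid, 90 mm in diameter, 15 mm high, bystander; origin at its underside
- rack: blue tube rack, 68 x 222 x 28 mm, bystander; origin at its underside
- timer: small white timer, 62 x 68 x 19 mm, bystander; origin at its underside
- marker: white marker pen with a red cap, 17 x 135 x 16 mm, bystander; origin at its underside

How it is judged:
By the outcome, as a careful person would: the job done as asked, in the order asked, and still so for the second after the job is handed in, while the arm keeps its last pose, push and grip.
It also fails if it takes over 61 s, if anything falls off the work surface, if the arm or the gripper's body presses on something with over 40 N, if the wrist force passes 120 N, or if a joint passes its speed limit or range.

ROBOT

A 6-joint arm with a two-finger parallel gripper is mounted at the origin on a cart in front of the work surface, level with it; the furniture and walls round the work are solid. World frame = base frame: x ahead of the robot, y to its left, z up, the work surface at z = 0. Lengths are in m, angles in rad, forces in N, time in s.
With the tool pointing down it reaches from about 0.375 to 0.975 m from the base axis. Payload 3.8 kg.
Tool frame: the origin (TCP) lies midway between the tips of the shut fingers; the grasp point (between the pads) lies 19 mm behind it; z points along the fingers, y is the line along which they close (so a half turn about z gives the same grasp; the last joint's range is limited). The gripper opens to 85 mm and grips with 20 to 120 N. Pads are 22 mm wide; open, the fingers measure 114 mm over their backs; the gripper's body (76 mm by 85 mm) begins 54 mm behind the grasp point. The pads swing forward as they close: fully open they stand 13 mm farther back than shut.
Start: joints at [1.173, 0.264, 1.604, -0, 1.274, -0.037], TCP at [0.238, 0.632, 0.199] pointing down, gripper open.
Joint ranges: [-2.63, 2.63], [-0.94, 2.18], [0.31, 2.57], [-1.31, 4.45], [0, 2.66], [-2.55, 2.55]. Speed limits (rad/s): [2.57, 2.57, 3.14, 3.14, 3.14, 3.14].

INTERFACE

Orientations are given as a rotation vector (axis times angle).
In Python, from workcell import read_state, vision, ticket gives the robot as it stands. The module is installed in compiled form; this text tells all that it offers.
- The arm moves only by the tool jog_arm, never from a script. Its arguments are lists of equal length, an entry for each row: "turn": the turn, a rotation vector about the tool's x, y, z in rad, a list of three; "delta_pos": the shift along the tool's x, y, z in m, a list of three; "gripper": the finger opening in m, from 0 to 0.0854. In form: {"turn": [[rx, ry, rz], ...], "delta_pos": [[dx, dy, dz], ...], "gripper": [gripper, ...]}. A call has 1 to 20 rows; each row shifts and turns the commanded pose from where the row before left it, along the tool's axes as they then stand; what a row does not reach is not made up. A row lasts 1/12 s, in which the tool goes at most 41.7 mm and 7.16 degrees, less where a joint would pass 70% of its speed; a pose out of reach is approached as far as the arm can. A call with a gripper value outside its range is refused whole. The fingers move at their own pace and stop on an object; "grip_force" is the grip in N (left out, the last holds). Time passes only in rows, so rows that do not move let the fingers close. It gives the time, the measured TCP pose, the force, the opening and the grip force at its end, in the units of the state.
- read_state(): the state, without advancing time (a new reading comes with each control period).
- vision.read_camera(name): name is "scene" or "top"; returns the picture (384x512x3 uint8, red, green, blue); there is no depth.
- vision.calibration(name): a dict with "vfov" (degrees; the focal length in pixels is half the picture's height over the tangent of half this angle, whatever the lens; pixels are square), "cx", "cy" (the principal point, pixels), "R" (3x3) and "t" (3): a world point X has camera coordinates R X + t. Camera axes: x right, y down, z forward; pixel columns grow to the right and rows downward; lengths in m; the calibration is good to about 2 mm. A picture is of the moment at which its call begins. calibration takes no time and is no camera call.
- ticket.finish_job(): hands the job in; it is judged then, once.
The state is a dict: "time": time; "q": joint angles; "joint_vel": joint speeds; "joint_torque": joint torques, N m; "tool_pos": TCP position; "tcp_rot": TCP orientation; "wrist_force": force on the tool from outside, world axes, zero at the start; "torque": the same for the moment, N m; "width": opening from 0.0 (shut) to 1.0 (fully open); "grip_force": force on a finger pad.
Only numpy, scipy, OpenCV 4.12 (cv2) and the standard library are available. Lean on these libraries where they do the work, as an engineer would, in place of code of your own. Each camera call takes 0.05 s, during which the arm holds its last target. There are 200 camera calls.

## Working session

There is one attempt and no reset: what is moved stays moved. The work goes in short steps, Python scripts to look and compute and a tool call to move; the robot and the scene stay as the last step left them, time stands still between calls to the robot, and variables do not carry over. Pictures are saved under pics/ and viewed, at most 10 in all, crops included, and the job is handed in when it is done.

Besides the shell and the picture viewer there is one more tool, called as name(argument=value, ...), one argument or row to a line, values as JSON. jog_arm: Moves the arm, as the interface text tells. Its arguments: {"type":"object","properties":{"turn":{"type":"array","items":{"type":"array","items":{"type":"number"}}},"delta_pos":{"type":"array","items":{"type":"array","items":{"type":"number"}}},"gripper":{"type":"array","items":{"type":"number"}},"grip_force":{"type":"number"}},"required":["turn","delta_pos","gripper"]}

```bash
mkdir -p pics; python3 - <<'E'
from workcell import read_state, vision
import cv2,numpy as np
for n in("scene","top"):
    im=vision.read_camera(n); cv2.imwrite(f"pics/{n}0.png",im[...,::-1])
    big=cv2.resize(im,(800,600),interpolation=cv2.INTER_CUBIC); cv2.imwrite(f"pics/{n}0b.png",big[...,::-1])
    c=vision.calibration(n); print(n,c)
s=read_state();print(s)
E
```

```text
scene {'vfov': 42.65423860423216, 'cx': 259.9246903508089, 'cy': 194.16578528021697, 'R': array([[-0.82707828, -0.56199323,  0.01025379],
       [-0.29039574,  0.4116103 , -0.86385605],
       [ 0.48126068, -0.71745423, -0.50363437]]), 't': array([0.40040817, 0.25666679, 1.41660755])}
top {'vfov': 42.08377440664472, 'cx': 247.3811025568805, 'cy': 195.38768662332197, 'R': array([[-0.00945067, -0.99995039,  0.00314544],
       [-0.99407132,  0.00905427, -0.10835231],
       [ 0.10831846, -0.00415079, -0.99410758]]), 't': array([0.01527033, 0.50018173, 1.54073359])}
{'time': 0.1, 'q': array([ 1.17308219e+00,  2.64703487e-01,  1.60523036e+00, -1.26087718e-05,
        1.27374418e+00, -3.69176125e-02]), 'joint_vel': array([-0.00047119, -0.00099346, -0.00471467,  0.00039466,  0.00015256,
       -0.00056928]), 'joint_torque': array([ 3.75986610e-04, -5.16713548e+01, -3.68589664e+01, -1.32765472e-04,
        6.43863226e-03, -8.33550359e-06]), 'tool_pos': array([0.23801902, 0.63085267, 0.19767314]), 'tcp_rot': array([-0.56358433, -3.09018056,  0.00320229]), 'wrist_force': array([ 0.24595724, -0.06061556,  0.02439037]), 'torque': array([-0.00590692,  0.02311523,  0.04115383]), 'grip_force': 0.0, 'width': 1.0006534291041957}
```

View pics/scene0b.png

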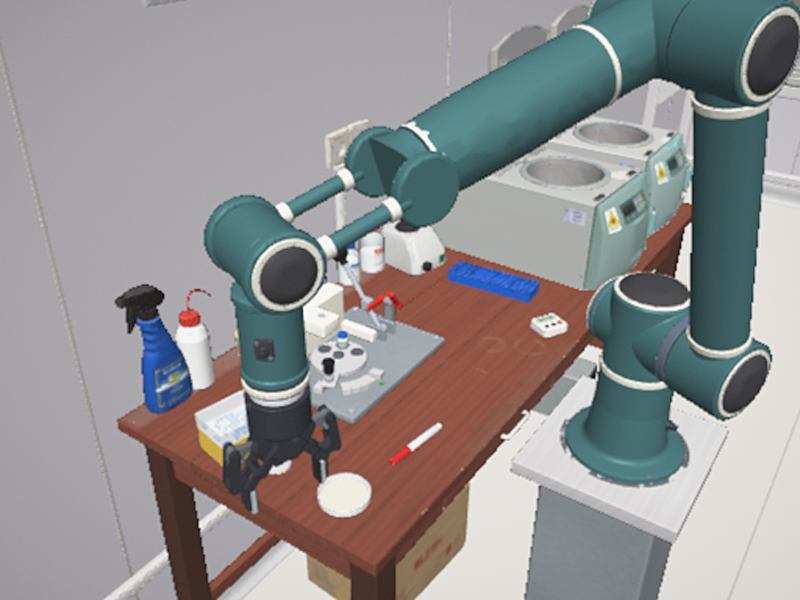

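View pics/top0b.png

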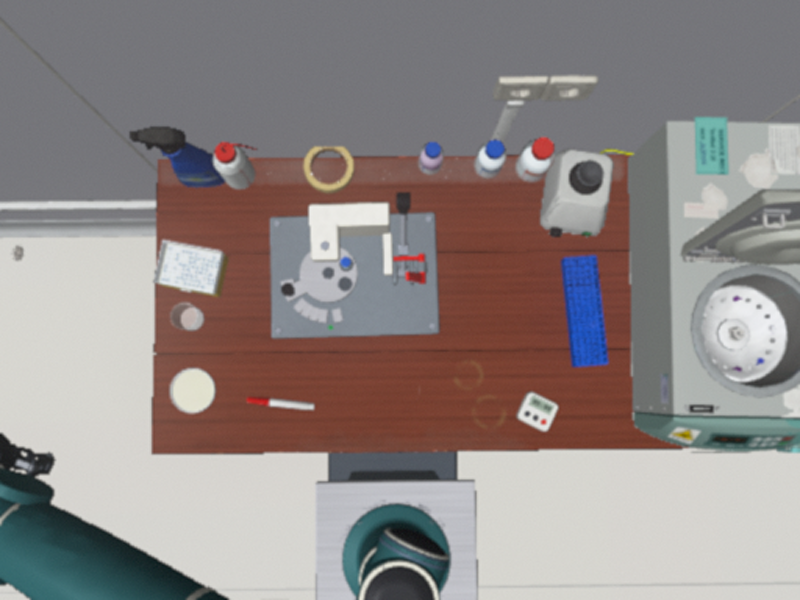

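Both pictures show the press with the carousel left and the lever right. In the top view (800 px scale) the plunger knob is at about (289,289), the green dot (331,326), the lever knob (403,203) and the catch (415,270). Next I'll look at enlarged crops.

```bash
python3 - <<'E'
import cv2,numpy as np
a=cv2.imread("pics/top0.png")[118:224,165:290]; b=cv2.imread("pics/scene0.png")[150:275,190:290]
a=cv2.resize(a,None,fx=6.2,fy=5.6,interpolation=cv2.INTER_CUBIC) if 0 else cv2.resize(a,None,fx=5,fy=5,interpolation=cv2.INTER_CUBIC)
b=cv2.resize(b,None,fx=4.8,fy=4.8,interpolation=cv2.INTER_CUBIC)
cv2.imwrite("pics/c1.png",a);cv2.imwrite("pics/c2.png",b);print(a.shape,b.shape)
E
```

```text
(530, 625, 3) (600, 480, 3)
```

View pics/c1.png

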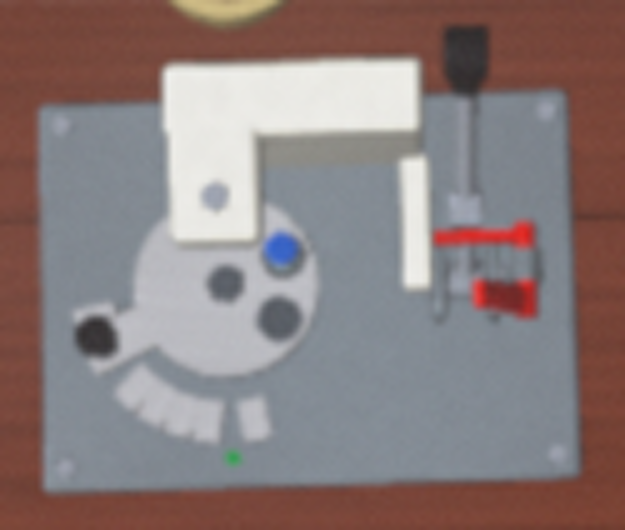

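View pics/c2.png

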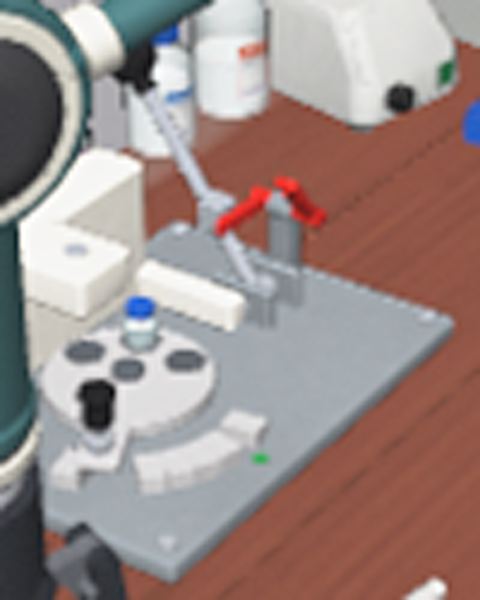

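c1 (top, 5x): knob top (96,337), green dot (233,457), blue cap (282,250), carousel centre (226,285), lever knob (466,55), tab x 475–537 at row 298, base corners (40,105), (565,90), (578,475), (45,492). c2 (scene, 4.8x): knob top (97,388), green dot (260,459), lever knob (133,65), tab around (235,215)–(300,195).

```bash
cat > h.py <<'E'
import numpy as np
from workcell import vision, read_state
from scipy.spatial.transform import Rotation as Ro
C={n:vision.calibration(n) for n in("scene","top")}
def f(n): return 192/np.tan(np.radians(C[n]['vfov'])/2)
def ray(n,u,v):
    c=C[n]; d=np.array([(u-c['cx'])/f(n),(v-c['cy'])/f(n),1.]); return -c['R'].T@c['t'], c['R'].T@d
def atz(n,uv,z):
    o,d=ray(n,*uv); return o+d*(z-o[2])/d[2]
def proj(n,X):
    c=C[n]; p=c['R']@np.asarray(X)+c['t']; return np.array([p[0]/p[2]*f(n)+c['cx'],p[1]/p[2]*f(n)+c['cy']])
def tri(uv1,uv2):
    o1,d1=ray("top",*uv1);o2,d2=ray("scene",*uv2)
    s=np.linalg.lstsq(np.c_[d1,-d2],o2-o1,rcond=None)[0]; a=o1+d1*s[0];b=o2+d2*s[1]
    return (a+b)/2,np.linalg.norm(a-b)
T=lambda u,v:((u+.5)/5-.5+165,(v+.5)/5-.5+118)
S=lambda u,v:((u+.5)/4.8-.5+190,(v+.5)/4.8-.5+150)
E
python3 - <<'E'
from h import *
np.set_printoptions(precision=4,suppress=True)
W=np.array([atz("top",T(*p),.018) for p in[(40,105),(565,90),(578,475),(45,492)]])[:,:2]
P=np.array([[.125,.17],[.125,-.17],[-.125,-.17],[-.125,.17]])
w=W-W.mean(0); th=np.arctan2((P[:,0]*w[:,1]-P[:,1]*w[:,0]).sum(),(P*w).sum()); print("press",W.mean(0),"yaw",th)
R=np.array([[np.cos(th),-np.sin(th)],[np.sin(th),np.cos(th)]]); print("res",w-P@R.T)
inp=lambda X:R.T@(X[:2]-W.mean(0))
for nm,t,s in[("knobtop",(96,337),(97,388)),("green",(233,457),(260,459)),("levknob",(466,55),(133,65)),("cap",(282,247),(140,305))]:
    X,e=tri(T(*t),S(*s)); print(nm,X,e,"press",inp(X))
for nm,t,z in[("car",(226,285),.045),("knobtop",(96,337),.09),("green",(233,457),.018),("levknob",(466,55),.19),("tabL",(475,298),.125),("tabR",(537,298),.085),("cap",(282,247),.075),("tongue",(485,237),.085)]:
    X=atz("top",T(*t),z);print(nm,X,inp(X))
E
```

```text
press [0.5658 0.0777] yaw 0.020401299676360042
res [[-0.0012 -0.0022]
 [-0.0012  0.0017]
 [ 0.0015  0.0025]
 [ 0.0009 -0.002 ]]
knobtop [0.5278 0.2033 0.09  ] 0.0025294647498083902 press [-0.0354  0.1264]
green [0.4597 0.1253 0.0172] 0.0010346132131409203 press [-0.1051  0.0497]
levknob [ 0.6756 -0.0208  0.1818] 0.0011353658266111551 press [ 0.1078 -0.1007]
cap [0.584  0.0912 0.0729] 0.0008493192605521588 press [0.0185 0.013 ]
car [0.5646 0.1273 0.045 ] [-0.0002  0.0496]
knobtop [0.5268 0.2026 0.09  ] [-0.0365  0.1257]
green [0.4592 0.125  0.018 ] [-0.1056  0.0494]
levknob [ 0.6741 -0.0203  0.19  ] [ 0.1063 -0.1002]
tabL [ 0.5434 -0.0256  0.125 ] [-0.0245 -0.1029]
tabR [ 0.5489 -0.0644  0.085 ] [-0.0198 -0.1418]
cap [0.5833 0.0908 0.075 ] [0.0178 0.0127]
tongue [ 0.5867 -0.0333  0.085 ] [ 0.0186 -0.1115]
```

jog_arm(
  turn=[
    [0, 0, 0],
    [0, 0, 0.04],
    [0, 0, 0.04],
    [0, 0, 0.04],
    [0, 0, 0.04],
    [0, 0, 0.04],
    [0, 0, 0.04],
    [0, 0, 0.04],
    [0, 0, 0.04],
    [0, 0, 0.04],
    [0, 0, 0.04],
    [0, 0, 0.04],
    [0, 0, 0.04],
    [0, 0, 0.04],
    [0, 0, 0.04],
    [0, 0, 0.04],
    [0, 0, 0.04],
    [0, 0, 0.04],
    [0, 0, 0.04],
    [0, 0, 0.0],
  ],
  delta_pos=[
    [-0.02, -0.014, 0],
    [-0.022, -0.016, 0],
    [-0.022, -0.016, 0],
    [-0.022, -0.016, 0],
    [-0.022, -0.016, 0],
    [-0.022, -0.016, 0],
    [-0.022, -0.016, 0],
    [-0.022, -0.016, 0],
    [-0.022, -0.016, 0],
    [-0.022, -0.016, 0],
    [-0.022, -0.016, 0],
    [-0.022, -0.016, 0],
    [-0.022, -0.016, 0],
    [-0.022, -0.016, 0],
    [-0.022, -0.016, 0],
    [-0.022, -0.016, 0],
    [0, 0, 0],
    [0, 0, 0],
    [0, 0, 0],
    [0, 0, 0],
  ],
  gripper=[0.0854, 0.0854, 0.0854, 0.0854, 0.0854, 0.0854, 0.0854, 0.0854, 0.0854, 0.0854, 0.0854, 0.0854, 0.0854, 0.0854, 0.0854, 0.0854, 0.0854, 0.0854, 0.0854, 0.0854],
  grip_force=40,
)

```text
time: 1.77
tool_pos: [0.371, 0.227, 0.1985]
tcp_rot: [-1.618, -2.692, 0.001]
wrist_force: [0.6, -0.7, -0.4]
width: 0.997
grip_force: 0.0
```

```bash
cat >> h.py <<'E'
np.set_printoptions(precision=4,suppress=True)
def to(p,ang=None,now=None):
    s=now or read_state(); R=Ro.from_rotvec(s['tcp_rot']); Y=R.as_matrix()[:,1]
    print("t",s['time'],"pos",s['tool_pos'],"yang",np.degrees(np.arctan2(Y[1],Y[0])),"q",s['q'],"F",s['wrist_force'],"w",s['width'])
    print("delta tool",R.inv().apply(np.array(p)-s['tool_pos']))
    if ang is not None:
        a=np.radians(ang); G=Ro.from_matrix(np.c_[[-np.sin(a),np.cos(a),0],[np.cos(a),np.sin(a),0],[0,0,-1]]); print("turn",(R.inv()*G).as_rotvec())
E
python3 -c "
from h import *
to([.527,.203,.15],26.5)"
```

```text
t 1.7667 pos [0.371  0.227  0.1985] yang 27.97733430677754 q [ 0.4918 -0.2049  2.0865  0.      1.2606  0.0035] F [ 0.5783 -0.7191 -0.3977] w 0.9974374950813116
delta tool [-0.0944  0.1265  0.0485]
turn [-0.0006 -0.      0.0258]
```

Move above the knob (z = 0.15), then look.

jog_arm(
  turn=[
    [0, 0, 0.026],
    [0, 0, 0],
    [0, 0, 0],
    [0, 0, 0],
    [0, 0, 0],
    [0, 0, 0],
    [0, 0, 0],
    [0, 0, 0],
    [0, 0, 0],
  ],
  delta_pos=[
    [0, 0, 0],
    [-0.019, 0.025, 0],
    [-0.019, 0.025, 0],
    [-0.019, 0.025, 0],
    [-0.019, 0.025, 0],
    [-0.018, 0.026, 0.01],
    [0, 0, 0.02],
    [0, 0, 0.018],
    [0, 0, 0],
  ],
  gripper=[0.0854, 0.0854, 0.0854, 0.0854, 0.0854, 0.0854, 0.0854, 0.0854, 0.0854],
)

```text
time: 2.52
tool_pos: [0.5233, 0.1986, 0.1459]
tcp_rot: [-1.647, -2.668, 0.01]
wrist_force: [-1.4, -0.2, -1.0]
width: 1.003
grip_force: 0.0
```

```bash
python3 - <<'E'
from h import *
import cv2
to([.527,.203,.058],26.5)
a=vision.read_camera("top")[118:224,165:290]; b=vision.read_camera("scene")[130:270,180:300]
a=cv2.resize(a,(400,339)); b=cv2.resize(b,(400,467))
im=np.zeros((467,800,3),np.uint8); im[:339,:400]=a; im[:,400:]=b
cv2.imwrite("pics/d1.png",im[...,::-1])
E
```

```text
t 2.5167 pos [0.5233 0.1986 0.1459] yang 26.617718659483536 q [ 0.3182  0.093   1.9044  0.      1.1529 -0.1463] F [-1.4287 -0.1864 -0.9649] w 1.0025085468052917
delta tool [0.0021 0.0061 0.0879]
turn [-0.0086 -0.0013  0.002 ]
```

View pics/d1.png

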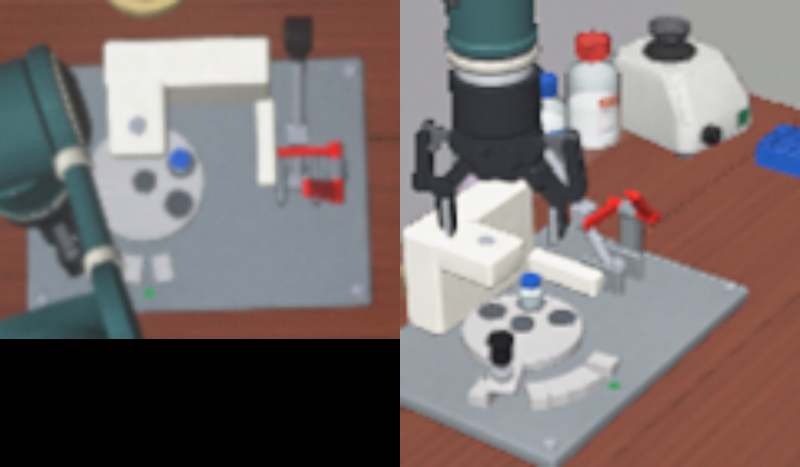

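Scene view: the open fingers straddle the knob's vertical (knob at (500,350), fingers at 447 and 557). Descend partway and check the settled pose.

jog_arm(
  turn=[
    [0, 0, 0],
    [0, 0, 0],
    [0, 0, 0],
    [0, 0, 0],
  ],
  delta_pos=[
    [0, 0, 0.02],
    [0, 0, 0.02],
    [0, 0, 0],
    [0, 0, 0],
  ],
  gripper=[0.0854, 0.0854, 0.0854, 0.0854],
)

```text
time: 2.95
tool_pos: [0.5255, 0.1999, 0.1113]
tcp_rot: [-1.65, -2.673, 0.001]
wrist_force: [0.4, -0.8, 0.1]
width: 0.998
grip_force: 0.0
```

```bash
python3 -c "
from h import *
to([.527,.203,.06],26.5)"
```

```text
t 2.95 pos [0.5255 0.1999 0.1113] yang 26.63408019656975 q [ 0.3193  0.1243  1.938  -0.      1.0801 -0.1455] F [ 0.4282 -0.7867  0.1479] w 0.9979724561102818
delta tool [0.002  0.0028 0.0513]
turn [-0.0008 -0.0001  0.0023]
```

jog_arm(
  turn=[
    [0, 0, 0],
    [0, 0, 0],
    [0, 0, 0],
    [0, 0, 0],
    [0, 0, 0],
    [0, 0, 0],
    [0, 0, 0],
    [0, 0, 0],
    [0, 0, 0],
    [0, 0, 0],
    [0, 0, 0],
    [0, 0, 0],
  ],
  delta_pos=[
    [0.002, 0.003, 0],
    [0, 0, 0.017],
    [0, 0, 0.017],
    [0, 0, 0.017],
    [0, 0, 0],
    [0, 0, 0],
    [0, 0, 0],
    [0, 0, 0],
    [0, 0, 0],
    [0, 0, 0],
    [0, 0, 0],
    [0, 0, 0],
  ],
  gripper=[0.0854, 0.0854, 0.0854, 0.0854, 0.0854, 0.015, 0.015, 0.015, 0.015, 0.015, 0.015, 0.015],
  grip_force=40,
)

```text
time: 3.95
tool_pos: [0.5281, 0.203, 0.0603]
tcp_rot: [1.651, 2.672, 0.001]
wrist_force: [0.1, 0.5, -0.3]
width: 0.176
grip_force: 0.0
```

```bash
python3 -c "
from h import *
to([.527,.203,.06],26.5);s=read_state();print(s['grip_force'],s['width']*.0854)"
```

```text
t 3.95 pos [0.5281 0.203  0.0603] yang 26.58430101505085 q [ 0.323   0.1852  1.9724  0.      0.9834 -0.141 ] F [ 0.0766  0.4698 -0.2602] w 0.17621975841067122
delta tool [ 0.0004 -0.001   0.0003]
turn [0.0006 0.0001 0.0015]
0.0 0.015049167368271324
```

The fingers closed to 15 mm without force, so they missed the knob. Look.

```bash
python3 - <<'E'
from h import *
import cv2
a=vision.read_camera("top"); b=vision.read_camera("scene")
cv2.imwrite("pics/top2.png",a[...,::-1]);cv2.imwrite("pics/scene2.png",b[...,::-1])
P=[read_state()['tool_pos'],[.527,.203,.09]]
for n in("top","scene"): print(n,[proj(n,p) for p in P])
b=cv2.resize(b[200:275,180:280],(800,600),interpolation=cv2.INTER_CUBIC)
cv2.imwrite("pics/d2.png",b[...,::-1])
E
```

```text
top [array([184.9028, 185.9138]), array([183.678 , 184.9234])]
scene [array([210.7119, 238.6157]), array([210.5161, 230.5474])]
```

View pics/d2.png

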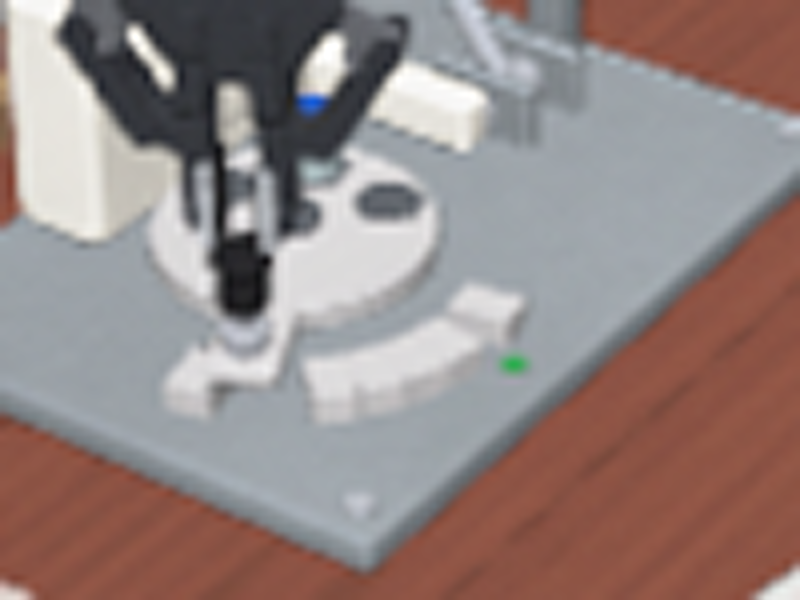

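```bash
python3 - <<'E'
from h import *
import cv2
im=np.zeros((600,800,3),np.uint8)
def put(fn,n,x0,y0,w,h,W,H,ox,oy,pts):
    a=cv2.imread(fn)[y0:y0+h,x0:x0+w]; a=cv2.resize(a,(W,H),interpolation=cv2.INTER_CUBIC)
    for p,c in pts:
        q=(proj(n,p)-[x0,y0]+.5)*[W/w,H/h]-.5; cv2.circle(a,tuple(int(round(v)) for v in q),2,c,-1)
    im[oy:oy+H,ox:ox+W]=a
t=read_state()['tool_pos']
put("pics/scene2.png","scene",170,170,80,80,400,400,0,0,[(t,(0,0,255)),(t+[0,0,.1],(0,255,255))])
put("pics/top2.png","top",150,140,80,80,400,400,400,0,[(t,(0,0,255)),(t+[0,0,.1],(0,255,255))])
t0=np.array([.238,.631,.1977]);d=np.array([.353,.936,0])*.0427
put("pics/scene0.png","scene",130,260,100,75,266,200,0,400,[(t0+[0,0,.013]+d,(0,0,255)),(t0+[0,0,.013]-d,(0,255,255))])
put("pics/top0.png","top",0,260,100,75,266,200,400,400,[(t0+[0,0,.013]+d,(0,0,255)),(t0+[0,0,.013]-d,(0,255,255))])
cv2.imwrite("pics/e1.png",im)
E
```

```text
(no output)
```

View pics/e1.png

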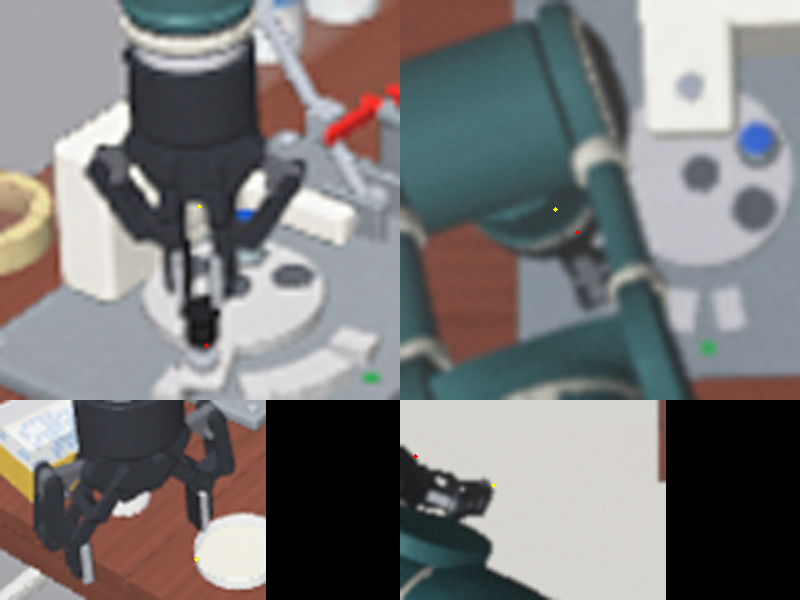

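The pictures show the fingertips about 10 px (some 30 mm) higher in the scene view than the reported TCP projects to (tips at (205,297), TCP mark at (206,345)), while the horizontal position agrees. The start picture shows the same offset. So the tips stand just above the knob: the reported z reads about 30 mm low. Open, go 30 mm down, close again.

jog_arm(
  turn=[
    [0, 0, 0],
    [0, 0, 0],
    [0, 0, 0],
    [0, 0, 0],
    [0, 0, 0],
    [0, 0, 0],
    [0, 0, 0],
    [0, 0, 0],
    [0, 0, 0],
    [0, 0, 0],
    [0, 0, 0],
    [0, 0, 0],
    [0, 0, 0],
    [0, 0, 0],
    [0, 0, 0],
  ],
  delta_pos=[
    [0, 0, 0],
    [0, 0, 0],
    [0, 0, 0],
    [0, 0, 0],
    [0, 0, 0.01],
    [0, 0, 0.01],
    [0, 0, 0.01],
    [0, 0, 0],
    [0, 0, 0],
    [0, 0, 0],
    [0, 0, 0],
    [0, 0, 0],
    [0, 0, 0],
    [0, 0, 0],
    [0, 0, 0],
  ],
  gripper=[0.07, 0.07, 0.07, 0.07, 0.07, 0.07, 0.07, 0.07, 0.015, 0.015, 0.015, 0.015, 0.015, 0.015, 0.015],
  grip_force=40,
)

```text
time: 5.3
tool_pos: [0.5284, 0.2032, 0.0305]
tcp_rot: [1.651, 2.672, 0.002]
wrist_force: [0.1, -0.2, 2.1]
width: 0.274
grip_force: 39.1
```

Gripped (23 mm, 39 N). Lift 14 mm.

jog_arm(
  turn=[
    [0, 0, 0],
    [0, 0, 0],
    [0, 0, 0],
    [0, 0, 0],
    [0, 0, 0],
  ],
  delta_pos=[
    [0, 0, -0.004],
    [0, 0, -0.005],
    [0, 0, -0.004],
    [0, 0, 0],
    [0, 0, 0],
  ],
  gripper=[0.015, 0.015, 0.015, 0.015, 0.015],
)

```text
time: 5.72
tool_pos: [0.5277, 0.2028, 0.0428]
tcp_rot: [1.651, 2.673, -0.0]
wrist_force: [2.5, -0.6, -5.0]
width: 0.276
grip_force: 39.4
```

```bash
python3 - <<'E'
from h import *
import cv2
to([.4798,.1256,.0435],91.2)
a=vision.read_camera("top"); b=vision.read_camera("scene")
cv2.imwrite("pics/top3.png",a[...,::-1]);cv2.imwrite("pics/scene3.png",b[...,::-1])
# arc increments in tool frame for 12 rows: chord for d-theta
R=.085;d=np.radians(64.6)/16;print("rows 16: dth",d,"chord",2*R*np.sin(d/2))
E
```

```text
t 5.7167 pos [0.5277 0.2028 0.0428] yang 26.58556025564473 q [ 0.323   0.2062  1.9845 -0.0001  0.9509 -0.141 ] F [ 2.5049 -0.5772 -5.0381] w 0.27624530596218416
delta tool [-0.0476 -0.0774 -0.0007]
turn [-0.0001  0.0001 -1.1277]
rows 16: dth 0.07046766854927104 chord 0.005988512600919497
```

Pull reads 5 N, as the lifted spring should. Swing along the arc.

jog_arm(
  turn=[
    [0, 0, -0.0705],
    [0, 0, -0.0705],
    [0, 0, -0.0705],
    [0, 0, -0.0705],
    [0, 0, -0.0705],
    [0, 0, -0.0705],
    [0, 0, -0.0705],
    [0, 0, -0.0705],
    [0, 0, -0.0705],
    [0, 0, -0.0705],
    [0, 0, -0.0705],
    [0, 0, -0.0705],
    [0, 0, -0.0705],
    [0, 0, -0.0705],
    [0, 0, -0.0705],
    [0, 0, -0.0705],
    [0, 0, 0],
    [0, 0, 0],
  ],
  delta_pos=[
    [-0.0002, -0.006, 0],
    [-0.0002, -0.006, 0],
    [-0.0002, -0.006, 0],
    [-0.0002, -0.006, 0],
    [-0.0002, -0.006, 0],
    [-0.0002, -0.006, 0],
    [-0.0002, -0.006, 0],
    [-0.0002, -0.006, 0],
    [-0.0002, -0.006, 0],
    [-0.0002, -0.006, 0],
    [-0.0002, -0.006, 0],
    [-0.0002, -0.006, 0],
    [-0.0002, -0.006, 0],
    [-0.0002, -0.006, 0],
    [-0.0002, -0.006, 0],
    [-0.0002, -0.006, 0],
    [0, 0, 0],
    [0, 0, 0],
  ],
  gripper=[0.015, 0.015, 0.015, 0.015, 0.015, 0.015, 0.015, 0.015, 0.015, 0.015, 0.015, 0.015, 0.015, 0.015, 0.015, 0.015, 0.015, 0.015],
)

```text
time: 7.32
tool_pos: [0.4825, 0.1258, 0.0436]
tcp_rot: [-0.033, 3.138, 0.003]
wrist_force: [4.9, 3.8, -5.4]
width: 0.275
grip_force: 39.4
```

```bash
python3 - <<'E'
from h import *
import cv2
to([.4798,.1256,.0435],91.2)
a=vision.read_camera("top"); b=vision.read_camera("scene")
cv2.imwrite("pics/top4.png",a[...,::-1]);cv2.imwrite("pics/scene4.png",b[...,::-1])
g=(b[...,2].astype(int)>b[...,0]+60)&(b[...,2]>b[...,1]+25); g[:, :190]=0; g[:,290:]=0;g[:170]=0;g[270:]=0
ys,xs=np.nonzero(g); print("blue",xs.mean() if len(xs) else None, ys.mean() if len(xs) else None,len(xs))
c=np.array([.5646,.1273])
for th in(1.0,1.047,1.09): 
    a=np.radians(1.17)+th-np.radians(60); p=c+.06*np.array([np.cos(a),np.sin(a)])
    print(th,proj("scene",[*p,.072]))
E
```

```text
t 7.3167 pos [0.4825 0.1258 0.0436] yang 91.2114245137126 q [ 0.2043  0.0831  2.1258  0.0012  0.9287 -1.3883] F [ 4.8526  3.8202 -5.4341] w 0.27494247843090086
delta tool [ 0.0027 -0.0001  0.    ]
turn [0.0017 0.0038 0.0002]
blue 206.63829787234042 195.5195035460993 564
1.0 [202.4035 214.2077]
1.047 [201.8375 214.5916]
1.09 [201.3466 214.9545]
```

jog_arm(
  turn=[
    [0, 0, 0],
    [0, 0, 0],
    [0, 0, 0],
    [0, 0, 0],
    [0, 0, 0],
  ],
  delta_pos=[
    [0.001, 0, 0.003],
    [0, 0, 0.003],
    [0, 0, 0.003],
    [0, 0, 0],
    [0, 0, 0],
  ],
  gripper=[0.015, 0.015, 0.015, 0.015, 0.015],
)

```text
time: 7.83
tool_pos: [0.4825, 0.1261, 0.035]
tcp_rot: [-0.034, 3.136, 0.003]
wrist_force: [5.0, 2.5, -2.9]
width: 0.269
grip_force: 39.5
```

The lift is about 4.5 mm, well under 10 mm, so the pin is in the notch. Lower the rest, release and retreat upward.

jog_arm(
  turn=[
    [0, 0, 0],
    [0, 0, 0],
    [0, 0, 0],
    [0, 0, 0],
    [0, 0, 0],
    [0, 0, 0],
    [0, 0, 0],
    [0, 0, 0],
    [0, 0, 0],
  ],
  delta_pos=[
    [0, 0, 0.002],
    [0, 0, 0.002],
    [0, 0, 0],
    [0, 0, 0],
    [0, 0, 0],
    [0, 0, 0],
    [0, 0, 0],
    [0, 0, 0],
    [0, 0, 0],
  ],
  gripper=[0.015, 0.015, 0.015, 0.07, 0.07, 0.07, 0.07, 0.07, 0.07],
)

```text
time: 8.58
tool_pos: [0.4794, 0.125, 0.0298]
tcp_rot: [0.033, -3.141, 0.0]
wrist_force: [-0.9, -0.4, -0.4]
width: 0.822
grip_force: 0.0
```

```bash
python3 -c "
from h import *
c=np.array([.5658,.0777]);a=.0204;R=np.array([[np.cos(a),-np.sin(a)],[np.sin(a),np.cos(a)]])
for p in[(-.022,-.070),(-.022,-.145)]: print(c+R@p)
p=c+R@[-.022,-.070]
to([*p,.10],91.2)"
```

```text
[0.5452 0.0073]
[ 0.5468 -0.0677]
t 8.5833 pos [0.4794 0.125  0.0298] yang 91.20879221562 q [ 0.2047  0.0997  2.138  -0.      0.9042 -1.3872] F [-0.8846 -0.4042 -0.4157] w 0.8222667564396346
delta tool [-0.0633 -0.1191 -0.0702]
turn [-0.0001 -0.0003  0.0002]
```

jog_arm(
  turn=[
    [0, 0, 0],
    [0, 0, 0],
    [0, 0, 0],
    [0, 0, 0],
    [0, 0, 0],
    [0, 0, 0],
    [0, 0, 0],
    [0, 0, 0],
    [0, 0, 0],
    [0, 0, 0],
    [0, 0, 0],
    [0, 0, 0],
  ],
  delta_pos=[
    [0, 0, -0.02],
    [0, 0, -0.03],
    [0, 0, -0.03],
    [0, 0, -0.03],
    [-0.013, -0.024, 0],
    [-0.013, -0.024, 0],
    [-0.013, -0.024, 0],
    [-0.013, -0.024, 0],
    [-0.011, -0.023, 0],
    [0, 0, 0],
    [0, 0, 0],
    [0, 0, 0],
  ],
  gripper=[0.07, 0.07, 0.07, 0.07, 0, 0, 0, 0, 0, 0, 0, 0],
)

```text
time: 9.58
tool_pos: [0.5446, 0.0077, 0.1395]
tcp_rot: [0.032, -3.14, -0.001]
wrist_force: [0.3, -0.5, -0.0]
width: -0.0
grip_force: 0.0
```

```bash
python3 - <<'E'
from h import *
import cv2
to([.545,.0073,.078],91.2)
a=vision.read_camera("top"); b=vision.read_camera("scene")
cv2.imwrite("pics/top5.png",a[...,::-1]);cv2.imwrite("pics/scene5.png",b[...,::-1])
im=np.zeros((600,800,3),np.uint8)
t=read_state()['tool_pos']
b=b.copy()
print(proj("scene",t),proj("scene",t+[0,0,.034]))
im[:,:400]=cv2.resize(b[145:265,195:275],(400,600),interpolation=cv2.INTER_CUBIC)
im[:500,400:]=cv2.resize(a[120:220,180:260],(400,500),interpolation=cv2.INTER_CUBIC)
for z,c in((0,(255,0,0)),(.034,(255,255,0))):
    q=(proj("scene",t+[0,0,z])-[195,145]+.5)*5; cv2.circle(im,tuple(q.astype(int)),2,c,-1)
    q=(proj("top",t+[0,0,z])-[180,120]+.5)*5; cv2.circle(im,(int(q[0])+400,int(q[1])),2,c,-1)
cv2.imwrite("pics/f1.png",im[...,::-1])
E
```

```text
t 9.5833 pos [0.5446 0.0077 0.1395] yang 91.17877073499668 q [-0.032   0.0648  1.9474  0.0005  1.1306 -1.6236] F [ 0.2624 -0.539  -0.0213] w -0.00010519051177369162
delta tool [-0.0005 -0.0004  0.0615]
turn [ 0.0005 -0.0011 -0.0004]
[243.6216 188.4294] [243.5536 179.2563]
```

View pics/f1.png

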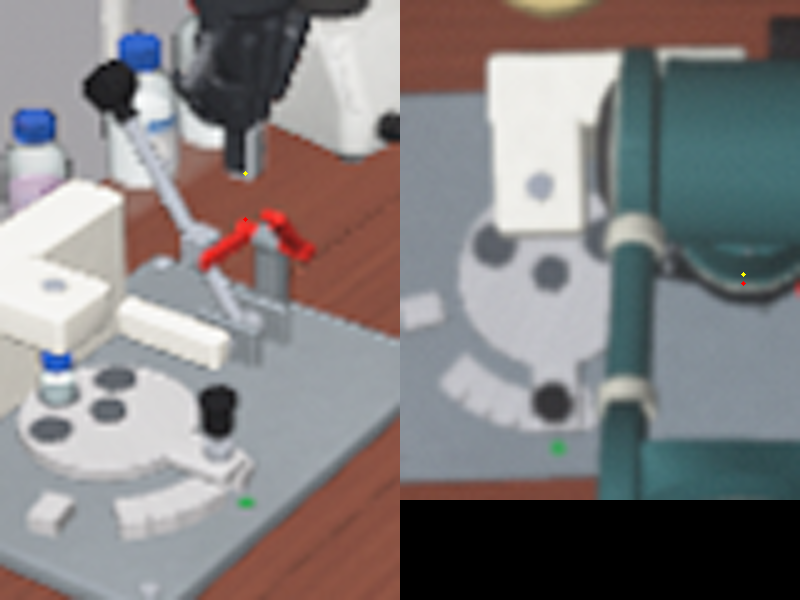

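The picture confirms the 34 mm reading offset: tips at (245,172) fall on the yellow mark. The plunger is at the home notch by the green dot and the vial under the ram. The catch tab runs (310,255)→(270,215), right of the fingers. Lower and sweep right.

jog_arm(
  turn=[
    [0, 0, 0],
    [0, 0, 0],
    [0, 0, 0],
    [0, 0, 0],
    [0, 0, 0],
    [0, 0, 0],
    [0, 0, 0],
    [0, 0, 0],
    [0, 0, 0],
    [0, 0, 0],
    [0, 0, 0],
    [0, 0, 0],
    [0, 0, 0],
    [0, 0, 0],
  ],
  delta_pos=[
    [0, 0, 0.02],
    [0, 0, 0.022],
    [0, 0, 0.021],
    [0, 0, 0],
    [0, -0.007, 0],
    [0, -0.007, 0],
    [0, -0.007, 0],
    [0, -0.007, 0],
    [0, -0.007, 0],
    [0, -0.007, 0],
    [0, -0.007, 0],
    [0, -0.007, 0],
    [0, -0.004, 0],
    [0, 0, 0],
  ],
  gripper=[0, 0, 0, 0, 0, 0, 0, 0, 0, 0, 0, 0, 0, 0],
)

```text
time: 10.85
tool_pos: [0.5462, -0.0538, 0.0766]
tcp_rot: [0.032, -3.141, 0.001]
wrist_force: [0.2, -0.9, 0.7]
width: -0.001
grip_force: 0.0
```

jog_arm(
  turn=[
    [0, 0, 0],
    [0, 0, 0],
    [0, 0, 0],
    [0, 0, 0],
    [0, 0, 0],
    [0, 0, 0],
  ],
  delta_pos=[
    [0, -0.005, 0],
    [0, -0.005, 0],
    [0, -0.004, 0],
    [0, -0.003, 0],
    [0, -0.002, 0],
    [0, 0, 0],
  ],
  gripper=[0, 0, 0, 0, 0, 0],
)

```text
time: 11.35
tool_pos: [0.5465, -0.068, 0.0768]
tcp_rot: [0.03, -3.141, -0.011]
wrist_force: [-0.1, 13.3, 2.6]
width: -0.001
grip_force: 5.7
```

```bash
python3 - <<'E'
from h import *
import cv2
to([.5468,-.07,.076],91.2)
a=vision.read_camera("top"); b=vision.read_camera("scene")
im=np.zeros((600,800,3),np.uint8)
im[:500,:400]=cv2.resize(b[145:225,215:279],(400,500),interpolation=cv2.INTER_CUBIC)
im[:500,400:]=cv2.resize(a[140:220,220:284],(400,500),interpolation=cv2.INTER_CUBIC)
cv2.imwrite("pics/g1.png",im[...,::-1])
E
```

```text
t 11.35 pos [ 0.5465 -0.068   0.0768] yang 91.10674911704949 q [-0.1736  0.1407  1.9898  0.0077  1.0131 -1.7678] F [-0.0722 13.3342  2.6049] w -0.0006369231356321307
delta tool [-0.0002 -0.002   0.0008]
turn [ 0.0068 -0.0007 -0.0016]
```

View pics/g1.png

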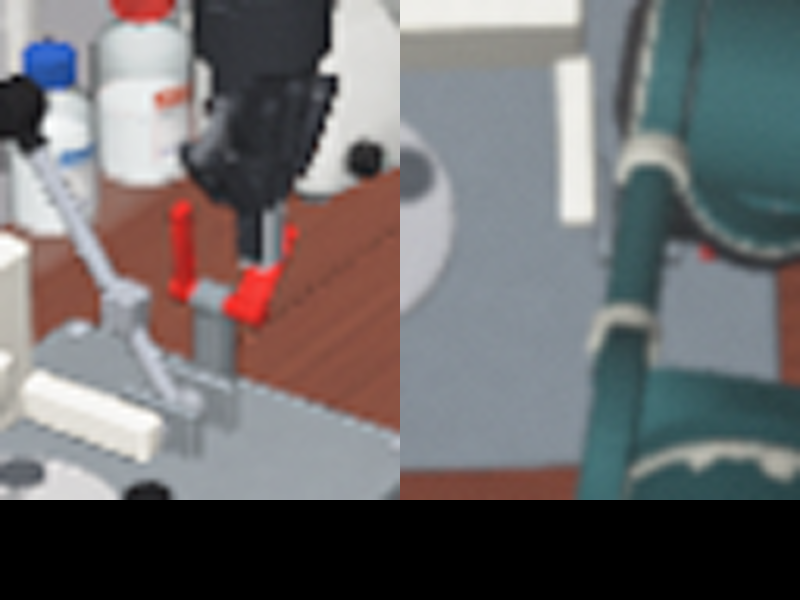

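The catch is fully over: tongue upright at (182,250), tab leaning right behind the finger, 13 N at the stop. Back off, go up, open and go above the lever knob.

jog_arm(
  turn=[
    [0, 0, 0],
    [0, 0, 0],
    [0, 0, 0],
    [0, 0, 0],
    [0, 0, 0],
    [0, 0, 0],
    [0, 0, 0],
    [0, 0, 0],
    [0, 0, 0],
    [0, 0, 0],
    [0, 0, 0],
    [0, 0, 0],
    [0, 0, 0],
    [0, 0, 0],
  ],
  delta_pos=[
    [0, 0.005, 0],
    [0, 0.01, -0.005],
    [0, 0, -0.02],
    [0, 0, -0.03],
    [0, 0, -0.035],
    [0, 0, -0.035],
    [0, 0, -0.015],
    [-0.025, 0.007, 0],
    [-0.025, 0.007, 0],
    [-0.025, 0.007, 0],
    [-0.025, 0.007, 0],
    [-0.025, 0.007, 0],
    [0, 0, 0],
    [0, 0, 0],
  ],
  gripper=[0, 0, 0, 0, 0, 0, 0.065, 0.065, 0.065, 0.065, 0.065, 0.065, 0.065, 0.065],
)

```text
time: 12.62
tool_pos: [0.6713, -0.0187, 0.2164]
tcp_rot: [0.035, -3.141, 0.001]
wrist_force: [-0.3, 0.4, -0.3]
width: 0.76
grip_force: 0.0
```

```bash
python3 -c "
from h import *
to([.6748,-.0207,.134],91.2)"
```

```text
t 12.6167 pos [ 0.6713 -0.0187  0.2164] yang 91.27101090582266 q [-0.0644  0.2485  1.5908 -0.0009  1.3031 -1.6571] F [-0.2766  0.3514 -0.3323] w 0.7598435053350695
delta tool [-0.0035 -0.002   0.0824]
turn [-0.0008 -0.0009  0.0012]
```

jog_arm(
  turn=[
    [0, 0, 0],
    [0, 0, 0],
    [0, 0, 0],
    [0, 0, 0],
    [0, 0, 0],
    [0, 0, 0],
    [0, 0, 0],
    [0, 0, 0],
    [0, 0, 0],
    [0, 0, 0],
    [0, 0, 0],
    [0, 0, 0],
    [0, 0, 0],
  ],
  delta_pos=[
    [-0.003, -0.002, 0.01],
    [0, 0, 0.02],
    [0, 0, 0.02],
    [0, 0, 0.02],
    [0, 0, 0.012],
    [0, 0, 0],
    [0, 0, 0],
    [0, 0, 0],
    [0, 0, 0],
    [0, 0, 0],
    [0, 0, 0],
    [0, 0, 0],
    [0, 0, 0],
  ],
  gripper=[0.065, 0.065, 0.065, 0.065, 0.065, 0.065, 0.015, 0.015, 0.015, 0.015, 0.015, 0.015, 0.015],
  grip_force=45,
)

```text
time: 13.7
tool_pos: [0.675, -0.0186, 0.1373]
tcp_rot: [-0.033, 3.138, 0.005]
wrist_force: [-0.3, 6.7, 2.3]
width: 0.299
grip_force: 47.8
```

```bash
python3 - <<'E'
from h import *
to([.6748,-.0207,.134],91.2); s=read_state(); print(s['grip_force'],s['width']*.0854)
L=.19; pr=None
for t in np.linspace(-.6,.3,13):
    p=np.array([-L*np.sin(t),L*np.cos(t)])
    if pr is not None: print(p-pr, end=' ')
    pr=p
E
```

```text
t 13.7 pos [ 0.675  -0.0186  0.1373] yang 91.21762360227362 q [-0.0663  0.3038  1.6693  0.0034  1.1656 -1.6596] F [-0.2793  6.6599  2.2981] w 0.298873442182316
delta tool [ 0.0002 -0.0021  0.0033]
turn [0.0029 0.0032 0.0003]
47.759385108947754 0.025523791962369785
[-0.0121  0.0076] [-0.0126  0.0067] [-0.0131  0.0057] [-0.0134  0.0047] [-0.0138  0.0037] [-0.014   0.0027] [-0.0142  0.0016] [-0.0142  0.0005] [-0.0142 -0.0005] [-0.0142 -0.0016] [-0.014  -0.0027] [-0.0138 -0.0037]
```

Gripped across the flats (25.5 mm). Pull along the arc.

jog_arm(
  turn=[
    [0, 0, 0],
    [0, 0, 0],
    [0, 0, 0],
    [0, 0, 0],
    [0, 0, 0],
    [0, 0, 0],
    [0, 0, 0],
    [0, 0, 0],
    [0, 0, 0],
    [0, 0, 0],
    [0, 0, 0],
  ],
  delta_pos=[
    [0, 0.0015, 0],
    [0.006, 0, -0.004],
    [0.0061, 0, -0.0036],
    [0.0126, 0, -0.0067],
    [0.0131, 0, -0.0057],
    [0.0134, 0, -0.0047],
    [0.0138, 0, -0.0037],
    [0.014, 0, -0.0027],
    [0.0142, 0, -0.0016],
    [0.0142, 0, -0.0005],
    [0, 0, 0],
  ],
  gripper=[0.015, 0.015, 0.015, 0.015, 0.015, 0.015, 0.015, 0.015, 0.015, 0.015, 0.015],
)

```text
time: 14.62
tool_pos: [0.5678, -0.0207, 0.1701]
tcp_rot: [-0.033, 3.134, 0.002]
wrist_force: [7.5, 4.2, -1.7]
width: 0.297
grip_force: 44.6
```

jog_arm(
  turn=[
    [0, 0, 0],
    [0, 0, 0],
    [0, 0, 0],
    [0, 0, 0],
    [0, 0, 0],
    [0, 0, 0],
  ],
  delta_pos=[
    [0.0142, 0, 0.0005],
    [0.0142, 0, 0.0016],
    [0.014, 0, 0.0027],
    [0.0138, 0, 0.0037],
    [0, 0, 0],
    [0, 0, 0],
  ],
  gripper=[0.015, 0.015, 0.015, 0.015, 0.015, 0.015],
)

```text
time: 15.12
tool_pos: [0.5137, -0.0217, 0.1628]
tcp_rot: [-0.033, 3.131, 0.003]
wrist_force: [6.0, 5.1, 2.7]
width: 0.294
grip_force: 45.7
```

jog_arm(
  turn=[
    [0, 0, 0],
    [0, 0, 0],
    [0, 0, 0],
    [0, 0, 0],
  ],
  delta_pos=[
    [0.002, 0, 0.0006],
    [0.002, 0, 0.0006],
    [0, 0, 0],
    [0, 0, 0],
  ],
  gripper=[0.015, 0.015, 0.015, 0.015],
)

```text
time: 15.45
tool_pos: [0.5117, -0.0218, 0.1622]
tcp_rot: [-0.033, 3.128, 0.003]
wrist_force: [8.4, 6.5, 2.0]
width: 0.298
grip_force: 45.8
```

jog_arm(
  turn=[
    [0, 0, 0],
    [0, 0, 0],
    [0, 0, 0],
    [0, 0, 0],
  ],
  delta_pos=[
    [0.002, 0, 0.0006],
    [0.002, 0, 0.0006],
    [0, 0, 0],
    [0, 0, 0],
  ],
  gripper=[0.015, 0.015, 0.015, 0.015],
)

```text
time: 15.78
tool_pos: [0.5079, -0.0219, 0.1611]
tcp_rot: [-0.033, 3.128, 0.003]
wrist_force: [8.7, 6.0, 2.7]
width: 0.3
grip_force: 45.8
```

jog_arm(
  turn=[
    [0, 0, 0],
    [0, 0, 0],
    [0, 0, 0],
    [0, 0, 0],
  ],
  delta_pos=[
    [0.002, 0, 0.0006],
    [0.002, 0, 0.0006],
    [0, 0, 0],
    [0, 0, 0],
  ],
  gripper=[0.015, 0.015, 0.015, 0.015],
)

```text
time: 16.12
tool_pos: [0.5038, -0.022, 0.1598]
tcp_rot: [-0.033, 3.128, 0.003]
wrist_force: [8.4, 6.7, 1.4]
width: 0.296
grip_force: 45.7
```

jog_arm(
  turn=[
    [0, 0, 0],
    [0, 0, 0],
    [0, 0, 0],
    [0, 0, 0],
  ],
  delta_pos=[
    [0.002, 0, 0.0006],
    [0.002, 0, 0.0006],
    [0, 0, 0],
    [0, 0, 0],
  ],
  gripper=[0.015, 0.015, 0.015, 0.015],
)

```text
time: 16.45
tool_pos: [0.5005, -0.022, 0.1587]
tcp_rot: [-0.032, 3.127, 0.003]
wrist_force: [11.0, 5.7, 1.4]
width: 0.298
grip_force: 45.4
```

```bash
python3 - <<'E'
from h import *
import cv2
to([.5117,-.0218,.158],91.2)
b=vision.read_camera("scene");a=vision.read_camera("top")
c=np.array([.5658,.0777]);y=.0204;R=np.array([[np.cos(y),-np.sin(y)],[np.sin(y),np.cos(y)]])
im=np.zeros((600,800,3),np.uint8)
im[:,:500]=cv2.resize(b[140:236,195:275],(500,600),interpolation=cv2.INTER_CUBIC)
for t,col in((.3,(255,255,0)),(.2,(0,255,0))):   # expected lever line at stop / 0.1 short
  for L in(.0,.06,.10,.14,.19):
    w=c+R@[-L*np.sin(t),-.1004]; q=(proj("scene",[*w,.03+L*np.cos(t)])-[195,140]+.5)*6.25
    cv2.circle(im,tuple(q.astype(int)),2,col,-1)
im[:400,500:]=cv2.resize(a[130:210,210:270],(300,400),interpolation=cv2.INTER_CUBIC)
cv2.imwrite("pics/h1.png",im[...,::-1])
E
```

```text
t 16.45 pos [ 0.5005 -0.022   0.1587] yang 91.18111580003576 q [-0.0963 -0.0489  2.0249  0.0038  1.151  -1.6892] F [11.0489  5.6805  1.366 ] w 0.2978513489315334
delta tool [-0.0112 -0.      0.0008]
turn [ 0.0017  0.0149 -0.0003]
```

View pics/h1.png

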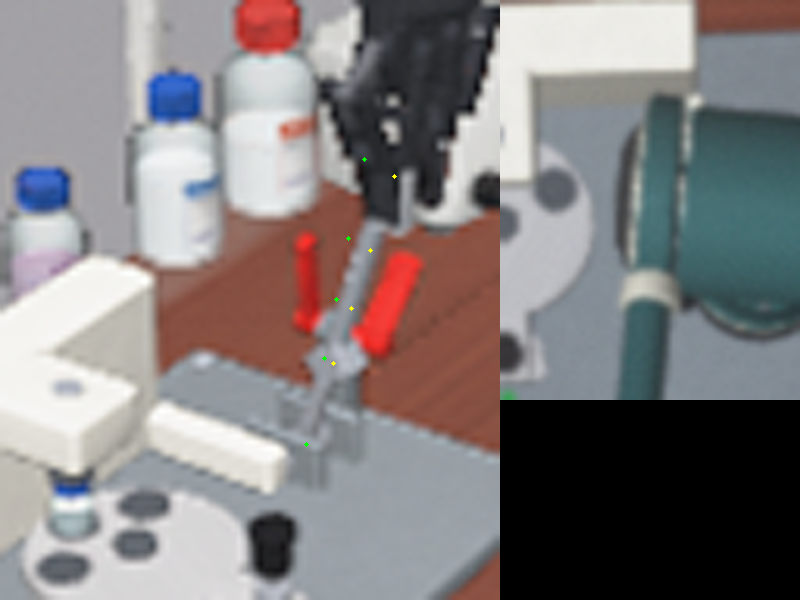

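The rod lies on the yellow marks (the 0.3 rad stop line), the catch is over, the ram is down on the vial, and the force starts to rise. Press a little further to seat it on the stop.

jog_arm(
  turn=[
    [0, 0, 0],
    [0, 0, 0],
    [0, 0, 0],
    [0, 0, 0],
  ],
  delta_pos=[
    [0.002, 0, 0.0006],
    [0.002, 0, 0.0006],
    [0, 0, 0],
    [0, 0, 0],
  ],
  gripper=[0.015, 0.015, 0.015, 0.015],
)

```text
time: 16.88
tool_pos: [0.5003, -0.022, 0.1585]
tcp_rot: [-0.032, 3.119, 0.003]
wrist_force: [20.5, 7.5, -2.6]
width: 0.296
grip_force: 44.8
```

At the stop: no motion for 4 mm commanded, force up to 20 N. Hand in.

```bash
python3 -c "
from workcell import ticket
print(ticket.finish_job())"
```

```text
the job is handed in; nothing more can be done
None
```

I carried out the whole sequence in order and handed the job in at about 17 s: the carousel is indexed with the plunger home in the green-marked notch, the catch is fully over to the right, and the lever is held against its stop at about 20 N (the hand-in returned no verdict).

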